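# Spot the log wagon and load it from the lever bunker

## Task

With the fingertips, push the log wagon along its track until it stands centred in front of the bunker's mouth. Then press the red lever down to raise the linked lid well up, keep it down until both logs have rolled into the wagon, and ease the lever back up so that the lid closes gently without slamming. Work only the wagon and the lever: grip or force nothing, do not touch the lid or the logs, and leave the cars and everything else standing where they are.

Things in the scene. Friction and masses are not known exactly. Their poses are not given: they have to be found in the camera images.
- module: model railway module, a fixed plywood board 270 x 500 mm and 20 mm thick lying on the table, carrying track, bunker, lever and wagon. Origin: on the table surface at the middle of the bunker; its x axis points from the lid hinge to the track (away from the robot), y along the track, z up. In this frame: the track's centre line is at x = 100 mm; the wooden log bunker spans x -78 to 62, y -46 to 46 mm, top at z = 165 mm
- spot_mark (a point): the loading spot: rail top (33 mm above the table) on the track's centre line, straight in front of the bunker's mouth. Small yellow marks beside the track at 112 mm to either side show where the wagon's ends come
- wagon (a joint): position of the log wagon along the track in m: 0 when its middle stands exactly at the loading spot, negative when it stands towards the module's -y. It starts 35 to 110 mm on the -y side and can move from -0.13 to 0.10. It cannot leave the rails; it drags with about 2 N and stays where the push stops
- wagon_bed (a point): middle of the wagon's inner floor, 55 mm above the table; x across the wagon, y along it, z up (parallel to the module's axes). Yellow open wagon with tall green end boards, 220 mm long over the end boards, 72 mm wide; inner space 64 x 200 mm, side walls rising to 40 mm above the floor (95 mm above the table)
- wagon_end (a point): middle of the outer face of the wagon's green -y end board (70 mm wide, 6 mm thick, from 51 to 133 mm above the table); the point is 118 mm above the table. Pushing this face towards the module's +y drives the wagon to the loading spot
- lever (a joint): angle of the lever in rad: 0 released (sloping up 0.28 rad), growing as its red pad is pressed down, hard stop at 0.70 (no need to reach it: about 0.5 opens the lid well; leaning on the stop overloads it). Needs about 3 N at the pad; it does not stay down: the weight of the lid brings it back up
- lever_pad (a point): middle of the top face of the red lever pad (34 x 34 mm, 8 mm thick) beside the bunker. It swings about a level axis along the module's y, 90 mm away at module x = -60, y = 170, z = 105 mm; released it is about 138 mm above the table, at 0.5 rad about 93 mm, at the stop about 76 mm. Clear space above it; the bunker side with its link case is 85 mm or more away
- lid (a joint): angle of the bunker's lid in rad: 0 shut, 1.12 at the stop; it moves 1.6 times the lever angle. Let go, it falls shut in about 0.2 s; closing speeds under 1.5 rad/s are gentle
- lid_lip (a point): top of the free edge of the lid (137 mm long, 92 mm wide, green frame with steel bars, the logs seen between them, hinged on the robot's side of the bunker); its 55 mm front lip closes the mouth and holds the logs back. When it is raised past about 0.15 rad the logs roll out within about a second
- log1_center (a point): centre of the front wooden log, 24 mm diameter, 70 mm long, about 22 g, lying along the module's y in the bunker
- log2_center (a point): centre of the second wooden log, same size, behind the first
- log1: the front log (origin on its skin)
- log2: the second log (origin on its skin)
- car_red: bystander: loose red model car, 95 x 40 x 32 mm, on the module
- car_blue: bystander: loose blue model car, 90 x 38 x 34 mm, on the module
- tank: bystander: loose aluminium model oil tank, 36 mm diameter, 55 mm high, on the module
- glue: bystander: glue bottle, 44 mm diameter, 110 mm high, on the table
- mug: bystander: blue mug, 95 mm high, on the table
- screwdriver: bystander: screwdriver lying on the table
- paint_jar: bystander: small jar 48 mm diameter, 50 mm high, on the table
Not all that is in view belongs to the job. What is shaped like the log1 but turquoise is not meant.

How it is judged:
By the outcome, as a careful person would: the job done as asked, in the order asked, and still so for the second after the job is handed in, with the robot touching nothing.
It also fails if it takes over 53 s, if anything falls off the work surface, if the arm or the gripper's body presses on something with over 40 N, if the wrist force passes 120 N, or if a joint passes its speed limit or range.

## Robot

A 6-joint arm with a two-finger parallel gripper is mounted at the origin on the work surface. World frame = base frame: x ahead of the robot, y to its left, z up, the work surface at z = 0. Lengths are in mm, angles in rad, forces in N, time in s.
With the tool pointing down it reaches from about 275 to 1000 mm from the base axis. Payload 8.4 kg.
Tool frame: the origin (TCP) lies midway between the tips of the shut fingers; the grasp point (between the pads) lies 19 mm behind it; z points along the fingers, y is the line along which they close (so a half turn about z gives the same grasp; the last joint's range is limited). The gripper opens to 85 mm and grips with 20 to 120 N. Pads are 22 mm wide; open, the fingers measure 114 mm over their backs; the gripper's body (76 mm by 85 mm) begins 54 mm behind the grasp point. The pads swing forward as they close: fully open they stand 13 mm farther back than shut.
Start: joints at [-1.189, 0.353, 1.633, -0, 1.155, -0.002], TCP at [234.028, -579.533, 231.281] pointing down, gripper open.
Joint ranges: [-2.63, 2.63], [-0.92, 2.1], [0.06, 2.66], [-1.3, 4.44], [0, 2.69], [-3.02, 3.02]. Speed limits (rad/s): [2.22, 2.22, 2.79, 3.14, 3.14, 3.14].

## Interface

Orientations are given as [roll, pitch, yaw] about the fixed x, y, z axes, in that order (R = Rz(yaw) Ry(pitch) Rx(roll)).
In Python, from rig import r, imaging gives the robot as it stands. The module is installed in compiled form; this text tells all that it offers.
- The arm moves only by the tool arm_command, never from a script. Its argument "deltas" is a list of rows, each an object of numbers: "hand": the finger opening in mm, from 0 to 85.4; "tx", "ty", "tz": the shift along the tool's x, y, z in mm; "wx", "wy", "wz": the turn, a rotation vector about the tool's x, y, z in rad. A call has 1 to 8 rows; each row shifts and turns the commanded pose from where the row before left it, along the tool's axes as they then stand; what a row does not reach is not made up. A row lasts 1/8 s, in which the tool goes at most 62.5 mm and 10.7 degrees, less where a joint would pass 70% of its speed; a pose out of reach is approached as far as the arm can. A call with a gripper value outside its range is refused whole. The fingers move at their own pace and stop on an object; "squeeze" is the grip in N (left out, the last holds). Time passes only in rows, so rows that do not move let the fingers close. It gives the time, the measured TCP pose, the force, the opening and the grip force at its end, in the units of the state.
- r.sense(): the state, without advancing time (a new reading comes with each control period).
- imaging.grab_frame(name): name is "scene" or "top" or "wrist"; returns a dict with "image" (480x640x3 uint8, red, green, blue), "mtx" (3x3 intrinsics, pixels), "world_to_cam" (4x4, takes a point from world to camera coordinates). Camera axes: x right, y up, looking along -z (the intrinsics and any distortion apply to the point x, -y, -z); pixel columns grow to the right and rows downward; lengths in mm; the calibration is good to about 2 mm. A picture is of the moment at which its call begins. There is no depth.
- r.sign_off(): hands the job in; it is judged then, once.
The state is a dict: "clock": time; "qpos": joint angles; "qvel": joint speeds; "joint_efforts": joint torques, N m; "eef_pos": TCP position; "tcp_rot": TCP orientation; "contact_force": force on the tool from outside, world axes, zero at the start; "wrist_torque": the same for the moment, N m; "opening": opening from 0.0 (shut) to 1.0 (fully open); "grasp_force": force on a finger pad.
Only numpy, scipy, OpenCV 4.12 (cv2) and the standard library are available. Lean on these libraries where they do the work, as an engineer would, in place of code of your own. Each camera call takes 0.05 s, during which the arm holds its last target. There are 200 camera calls.

## Working session

There is one attempt and no reset: what is moved stays moved. The work goes in short steps, Python scripts to look and compute and a tool call to move; the robot and the scene stay as the last step left them, time stands still between calls to the robot, and variables do not carry over. Pictures are saved under pics/ and viewed, at most 10 in all, crops included, and the job is handed in when it is done.

Besides the shell and the picture viewer there is one more tool, called after "Request:" as name([rows], argument=value, ...), one row to a line, values as JSON. arm_command: Moves the arm, as the interface text tells. Its arguments: {"type":"object","properties":{"deltas":{"type":"array"},"squeeze":{"type":"number"}},"required":["deltas"]}

```bash
mkdir -p pics; python3 - <<'E'
from rig import r, imaging
import cv2,json,numpy as np
for n in("scene","top"):
    f=imaging.grab_frame(n); cv2.imwrite(f"pics/{n}0.png",f["image"][:,:,::-1])
    np.savez(f"{n}0.npz",**f); print(n,f["mtx"].tolist(),f["world_to_cam"].round(3).tolist(),[k for k in f])
print(r.sense())
E
```

```text
scene [[503.08261089681844, 0.0, 319.7168904130803], [0.0, 503.08261089681844, 240.94029868077237], [0.0, 0.0, 1.0]] [[0.762, 0.647, 0.017, -425.616], [-0.512, 0.586, 0.628, 197.017], [0.396, -0.487, 0.778, -1401.019], [0.0, 0.0, 0.0, 1.0]] ['image', 'mtx', 'world_to_cam']
top [[441.36322227031724, 0.0, 318.34734506988804], [0.0, 441.36322227031724, 234.8961912420164], [0.0, 0.0, 1.0]] [[-0.014, -1.0, 0.005, -4.404], [0.985, -0.013, 0.17, -588.116], [-0.17, 0.007, 0.985, -960.631], [0.0, 0.0, 0.0, 1.0]] ['image', 'mtx', 'world_to_cam']
{'clock': 0.1, 'qpos': array([-1.18938230e+00,  3.53592694e-01,  1.63406257e+00,  2.90250263e-05,
        1.15522013e+00, -2.40302882e-03]), 'qvel': array([ 0.00100221, -0.00031474, -0.00234031, -0.00023235, -0.0016986 ,
       -0.00120714]), 'joint_efforts': array([ 3.92446573e-04, -6.06357551e+01, -3.42821395e+01, -2.87084174e-05,
        3.86203435e-03, -2.75781855e-05]), 'eef_pos': array([ 233.88314379, -579.11809945,  230.62693954]), 'tcp_rot': array([-3.14030997e+00, -2.96218718e-05,  3.83805305e-01]), 'contact_force': array([ 0.3676284 ,  0.45089415, -0.70321484]), 'wrist_torque': array([-0.04384571,  0.0280259 , -0.02259027]), 'grasp_force': 0.0, 'opening': 1.0007389572498289}
```

View pics/scene0.png

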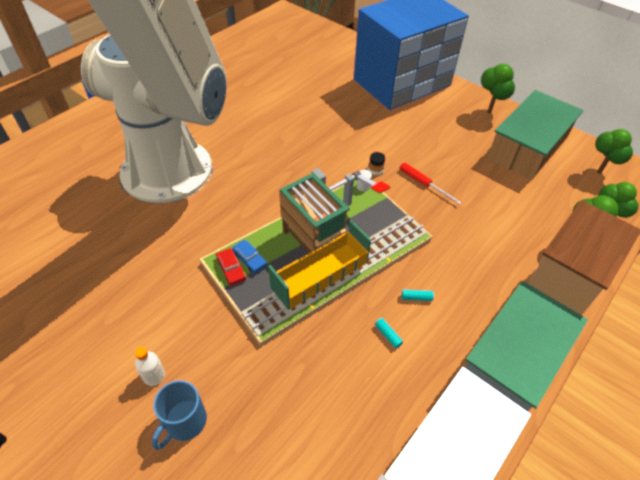

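View pics/top0.png

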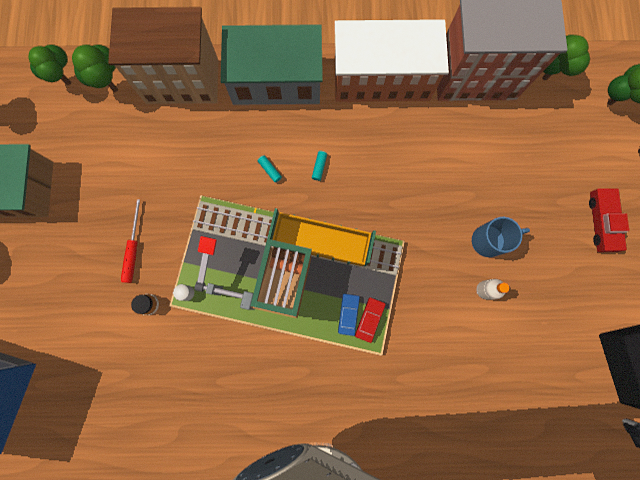

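The scene picture shows the yellow wagon at (320,270), its -y end board at (280,285), the bunker at (313,208) and the red pad at (381,187). In the top picture the board corners are (201,196), (405,240), (383,354) and (171,306), with the pad at (206,245). I'll enlarge both.

```bash
python3 - <<'E'
import cv2
a=cv2.imread("pics/top0.png")[185:365,160:420]; cv2.imwrite("pics/topc.png",cv2.resize(a,None,fx=3,fy=3,interpolation=cv2.INTER_CUBIC))
a=cv2.imread("pics/scene0.png")[150:350,190:450]; cv2.imwrite("pics/scenec.png",cv2.resize(a,None,fx=3,fy=3,interpolation=cv2.INTER_CUBIC))
E
```

```text
(no output)
```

View pics/topc.png

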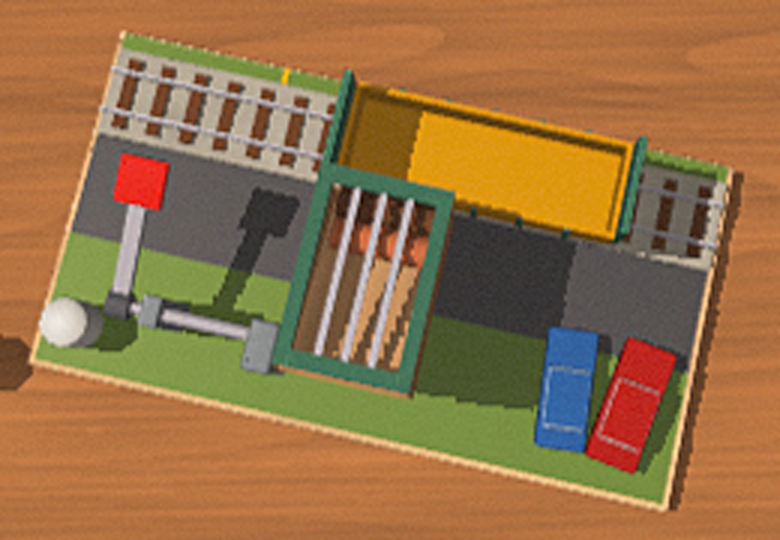

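View pics/scenec.png

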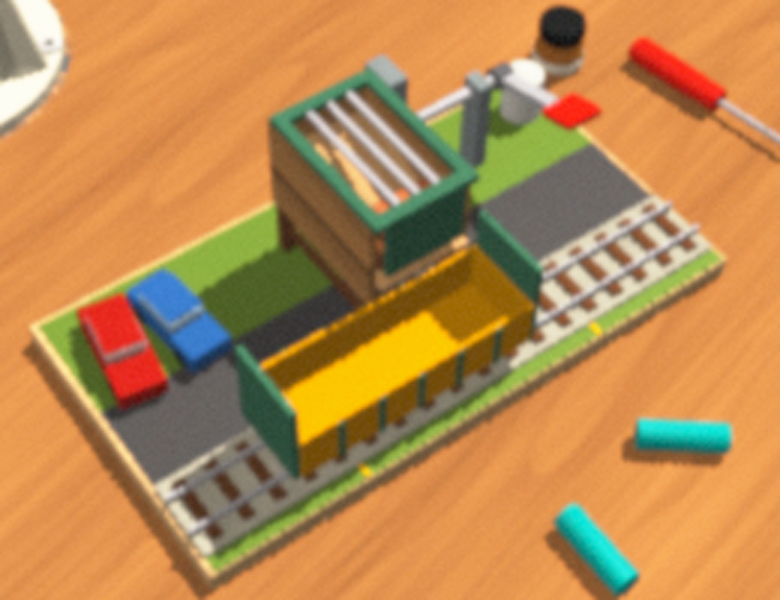

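The crops show the board, lid, pad (top crop 140,181; scene crop 573,110) and wagon end boards clearly. Both cars are well away from the wagon. The turquoise cylinders at (269,168) and (320,165) in the top picture are decoys, and the real logs are the wooden ones behind the bars. Next is a joint fit of the poses.

```bash
cat > fit.py <<'E'
import numpy as np
from scipy.optimize import least_squares
C={n:np.load(f"{n}0.npz") for n in("scene","top")}
off={"scene":(190,150),"top":(160,185)}
def proj(n,P):
    c=C[n];p=c["world_to_cam"]@np.append(P,1);u=c["mtx"]@np.array([p[0],-p[1],-p[2]]);return u[:2]/u[2]
def M(v,p):
    c,s=np.cos(v[2]),np.sin(v[2]);return np.array([v[0]+c*p[0]-s*p[1],v[1]+s*p[0]+c*p[1],p[2]])
# v: x,y,yaw, board x min, wagon s, mark x
F=[("top",(122,33),lambda v:(v[3]+270,250,20)),("top",(733,170),lambda v:(v[3]+270,-250,20)),("top",(666,502),lambda v:(v[3],-250,20)),("top",(35,362),lambda v:(v[3],250,20)),
("scene",(725,260),lambda v:(v[3]+270,250,20)),("scene",(208,577),lambda v:(v[3]+270,-250,20)),("scene",(33,327),lambda v:(v[3],-250,20)),
("top",(140,181),lambda v:(26.5,170,138)),("scene",(573,110),lambda v:(26.5,170,138)),
("scene",(597,328),lambda v:(v[5],112,20)),("scene",(366,471),lambda v:(v[5],-112,20)),("top",(287,76),lambda v:(v[5],112,20)),
("scene",(238,347),lambda v:(65,v[4]-110,133)),("scene",(296,412),lambda v:(135,v[4]-110,133)),("scene",(482,207),lambda v:(65,v[4]+110,133)),("scene",(540,268),lambda v:(135,v[4]+110,133)),
("top",(349,70),lambda v:(135,v[4]+110,133)),("top",(647,140),lambda v:(135,v[4]-110,133))]
def res(v): return np.concatenate([proj(n,M(v,f(v)))-(np.array(p)/3+off[n]) for n,p,f in F])
s=least_squares(res,[550,60,-.2,-120,-60,140],x_scale=[10,10,.1,10,10,10],loss="soft_l1")
v=s.x
if __name__=="__main__":
    print(v.round(3));print(res(v).reshape(-1,2).round(1).tolist())
    for k,p in dict(wagon_end=(100,v[4]-110,118),pad=(26.5,170,138),end_goal=(100,-110,118)).items(): print(k,M(v,p).round(1))
E
python3 fit.py
```

```text
[ 4.88943e+02  6.19980e+01 -2.37000e-01 -1.18690e+02 -5.78910e+01
  1.43795e+02]
[[-0.6, -1.3], [0.6, -1.2], [0.4, 3.4], [-2.9, 0.3], [1.0, -0.6], [0.4, 0.5], [-1.9, -0.5], [-0.1, -0.4], [-0.6, -0.8], [-0.6, 0.7], [-0.6, 0.3], [-0.5, -0.2], [-1.9, -0.4], [-2.4, 1.1], [0.4, 0.1], [1.2, -0.4], [-2.0, -0.1], [0.2, -0.8]]
wagon_end [ 546.7 -124.7  118. ]
pad [554.6 221.  138. ]
end_goal [560.3 -68.4 118. ]
```

Request:
arm_command([
  {"hand": 0,"wz": -0.158},
  {"hand": 0,"wz": -0.158},
  {"hand": 0,"wz": -0.158},
  {"hand": 0,"wz": -0.158},
  {"hand": 0,"wz": -0.158},
  {"hand": 0,"wz": -0.16},
  {"hand": 0},
  {"hand": 0},
])

```text
schema error: expected keys hand, tx, ty, tz, wx, wy, wz
```

Request:
arm_command([
  {"tx": 50,"ty": 20},
  {"tx": 50,"ty": 25},
  {"tx": 50,"ty": 25},
  {"tx": 50,"ty": 25},
  {"tx": 50,"ty": 25},
  {"tx": 50,"ty": 25},
  {"tx": 50,"ty": 25},
  {"tx": 50,"ty": 25},
])

```text
schema error: expected keys hand, tx, ty, tz, wx, wy, wz
```

Request:
arm_command([
  {"tx": 40,"ty": 2},
  {"tx": 25},
  {"tx": 0},
  {"tx": 0},
])

```text
schema error: expected keys hand, tx, ty, tz, wx, wy, wz
```

All keys are needed in every row.

Request:
arm_command([
  {"hand": 0,"tx": 0,"ty": 0,"tz": 0,"wx": 0,"wy": 0,"wz": -0.158},
  {"hand": 0,"tx": 0,"ty": 0,"tz": 0,"wx": 0,"wy": 0,"wz": -0.158},
  {"hand": 0,"tx": 0,"ty": 0,"tz": 0,"wx": 0,"wy": 0,"wz": -0.158},
  {"hand": 0,"tx": 0,"ty": 0,"tz": 0,"wx": 0,"wy": 0,"wz": -0.158},
  {"hand": 0,"tx": 0,"ty": 0,"tz": 0,"wx": 0,"wy": 0,"wz": -0.158},
  {"hand": 0,"tx": 0,"ty": 0,"tz": 0,"wx": 0,"wy": 0,"wz": -0.16},
  {"hand": 0,"tx": 0,"ty": 0,"tz": 0,"wx": 0,"wy": 0,"wz": 0},
  {"hand": 0,"tx": 0,"ty": 0,"tz": 0,"wx": 0,"wy": 0,"wz": 0},
])

```text
clock: 1.1
eef_pos: [234.0, -579.4, 231.1]
tcp_rot: [-3.141, -0.0, 1.33]
contact_force: [-0.9, 0.8, -0.8]
opening: -0.0
grasp_force: 0.0
```

Request:
arm_command([
  {"hand": 0,"tx": 50,"ty": 20,"tz": 0,"wx": 0,"wy": 0,"wz": 0},
  {"hand": 0,"tx": 50,"ty": 25,"tz": 0,"wx": 0,"wy": 0,"wz": 0},
  {"hand": 0,"tx": 50,"ty": 25,"tz": 0,"wx": 0,"wy": 0,"wz": 0},
  {"hand": 0,"tx": 50,"ty": 25,"tz": 0,"wx": 0,"wy": 0,"wz": 0},
  {"hand": 0,"tx": 50,"ty": 25,"tz": 0,"wx": 0,"wy": 0,"wz": 0},
  {"hand": 0,"tx": 50,"ty": 25,"tz": 0,"wx": 0,"wy": 0,"wz": 0},
  {"hand": 0,"tx": 50,"ty": 25,"tz": 0,"wx": 0,"wy": 0,"wz": 0},
  {"hand": 0,"tx": 50,"ty": 25,"tz": 0,"wx": 0,"wy": 0,"wz": 0},
])

```text
clock: 2.1
eef_pos: [518.5, -235.0, 231.5]
tcp_rot: [3.141, 0.0, 1.331]
contact_force: [-0.1, -0.1, 0.5]
opening: -0.002
grasp_force: 0.0
```

Request:
arm_command([
  {"hand": 0,"tx": 40,"ty": 2,"tz": 0,"wx": 0,"wy": 0,"wz": 0},
  {"hand": 0,"tx": 25,"ty": 0,"tz": 0,"wx": 0,"wy": 0,"wz": 0},
  {"hand": 0,"tx": 0,"ty": 0,"tz": 20,"wx": 0,"wy": 0,"wz": 0},
  {"hand": 0,"tx": 0,"ty": 0,"tz": 0,"wx": 0,"wy": 0,"wz": 0},
])

```text
clock: 2.6
eef_pos: [533.8, -173.1, 210.2]
tcp_rot: [-3.139, -0.0, 1.333]
contact_force: [-0.2, 0.5, 0.7]
opening: -0.001
grasp_force: 0.0
```

```bash
python3 - <<'E'
from rig import r
from fit import v
import numpy as np
s=r.sense();d=s["eef_pos"][:2]-v[:2];c,n=np.cos(v[2]),np.sin(v[2])
print(c*d[0]+n*d[1],-n*d[0]+c*d[1],s["eef_pos"],s["tcp_rot"],s["qpos"])
E
```

```text
98.872348863291 -218.00584647518892 [ 533.84052624 -173.13255645  210.15649493] [-3.13896452e+00 -1.58458934e-04  1.33252810e+00] [-3.16256545e-01  2.77753118e-01  1.79095732e+00 -5.31680635e-05
  1.07551471e+00 -7.79631986e-02]
```

Request:
arm_command([
  {"hand": 0,"tx": 0,"ty": 1,"tz": 35,"wx": 0,"wy": 0,"wz": 0},
  {"hand": 0,"tx": 0,"ty": 0,"tz": 35,"wx": 0,"wy": 0,"wz": 0},
  {"hand": 0,"tx": 0,"ty": 0,"tz": 27,"wx": 0,"wy": 0,"wz": 0},
  {"hand": 0,"tx": 0,"ty": 0,"tz": 0,"wx": 0,"wy": 0,"wz": 0},
  {"hand": 0,"tx": 15,"ty": 0,"tz": 0,"wx": 0,"wy": 0,"wz": 0},
  {"hand": 0,"tx": 10,"ty": 0,"tz": 0,"wx": 0,"wy": 0,"wz": 0},
  {"hand": 0,"tx": 4,"ty": 0,"tz": 0,"wx": 0,"wy": 0,"wz": 0},
])

```text
clock: 3.48
eef_pos: [543.3, -145.0, 115.3]
tcp_rot: [3.14, -0.0, 1.335]
contact_force: [-0.0, -1.0, -0.2]
opening: -0.001
grasp_force: 0.0
```

Request:
arm_command([
  {"hand": 0,"tx": 5,"ty": 0,"tz": 0,"wx": 0,"wy": 0,"wz": 0},
  {"hand": 0,"tx": 6,"ty": 0,"tz": 0,"wx": 0,"wy": 0,"wz": 0},
  {"hand": 0,"tx": 6,"ty": 0,"tz": 0,"wx": 0,"wy": 0,"wz": 0},
  {"hand": 0,"tx": 6,"ty": 0,"tz": 0,"wx": 0,"wy": 0,"wz": 0},
  {"hand": 0,"tx": 6,"ty": 0,"tz": 0,"wx": 0,"wy": 0,"wz": 0},
  {"hand": 0,"tx": 6,"ty": 0,"tz": 0,"wx": 0,"wy": 0,"wz": 0},
  {"hand": 0,"tx": 6,"ty": 0,"tz": 0,"wx": 0,"wy": 0,"wz": 0},
  {"hand": 0,"tx": 6,"ty": 0,"tz": 0,"wx": 0,"wy": 0,"wz": 0},
])

```text
clock: 4.47
eef_pos: [553.7, -99.8, 114.3]
tcp_rot: [3.141, 0.0, 1.334]
contact_force: [-0.1, -2.4, 1.5]
opening: 0.001
grasp_force: 1.1
```

```bash
cat > look.py <<'E'
import sys
from rig import r,imaging
import cv2,numpy as np
from fit import v
k=sys.argv[1]
ims=[]
for n,(x,y) in (("scene",(190,150)),("top",(160,185))):
    a=imaging.grab_frame(n)["image"][y:y+180,x:x+260,::-1]
    ims.append(cv2.resize(a,(520,360) if k[0]=="b" else (780,540),interpolation=cv2.INTER_CUBIC)); cv2.imwrite(f"pics/{n}_{k}.png",ims[-1])
s=r.sense();d=s["eef_pos"][:2]-v[:2];c,n=np.cos(v[2]),np.sin(v[2])
print("module",c*d[0]+n*d[1],-n*d[0]+c*d[1],s["eef_pos"],s["contact_force"],s["clock"])
E
python3 look.py 1
```

```text
module 100.73529820773365 -141.6243556765904 [553.59293289 -99.32574681 114.17414589] [ 0.66929045  0.00508547 -0.62845449] 4.575
```

View pics/scene_1.png

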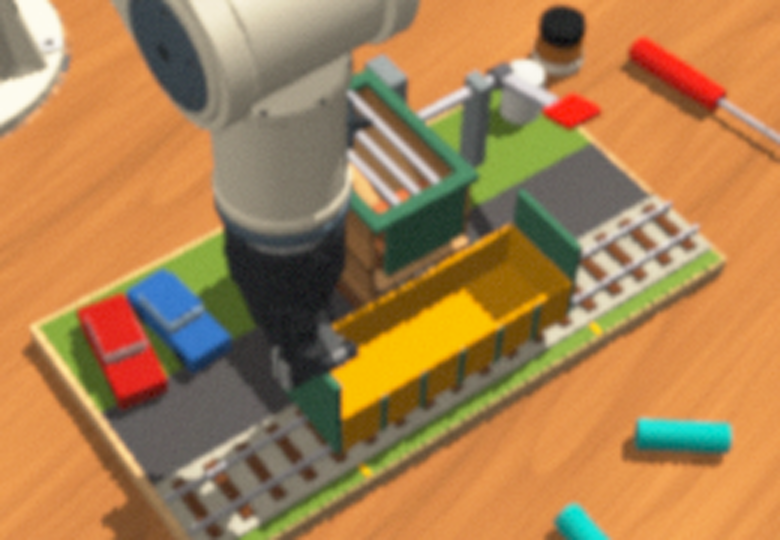

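The wagon moved. The +y end board's top corners are now at (518,190) and (578,250), and the -y outer corner is near (336,378). I'll estimate s from those.

```bash
python3 - <<'E'
from fit import *
for y0,p,x,z in ((110,(518,190),65,133),(110,(578,250),135,133),(-110,(336,378),135,133),(110,(482,207),65,133),(110,(540,268),135,133),(-110,(238,347),65,133),(-110,(296,412),135,133)):
    q=least_squares(lambda s:proj("scene",M(v,(x,s[0]+y0,z)))-(np.array(p)/3+off["scene"]),[-40]); print(y0,p,q.x.round(1),q.fun.round(1))
E
```

```text
110 (518, 190) [-25.4] [-0.3 -0.5]
110 (578, 250) [-26.6] [-0.5 -0.8]
-110 (336, 378) [-16.2] [1.4 2.4]
110 (482, 207) [-58.7] [0.1 0.2]
110 (540, 268) [-60.8] [0.1 0.2]
-110 (238, 347) [-54.7] [-0.6 -1.1]
-110 (296, 412) [-52.5] [-0.1 -0.2]
```

View pics/top_1.png

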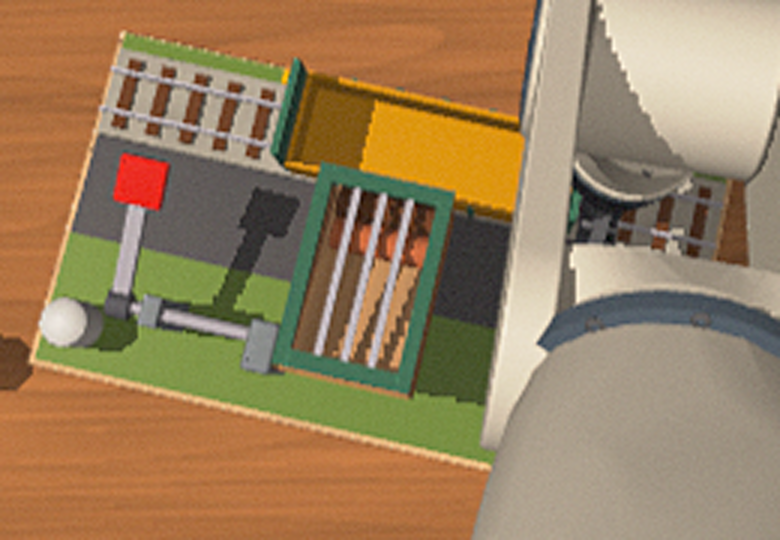

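The top view shows the +y board's corner at (297,58), just short of the yellow mark at (285,73). My estimate is s ≈ -23 mm, so I'll push 21 mm and check.

Request:
arm_command([
  {"hand": 0,"tx": 5,"ty": 0,"tz": 0,"wx": 0,"wy": 0,"wz": 0},
  {"hand": 0,"tx": 5,"ty": 0,"tz": 0,"wx": 0,"wy": 0,"wz": 0},
  {"hand": 0,"tx": 5,"ty": 0,"tz": 0,"wx": 0,"wy": 0,"wz": 0},
  {"hand": 0,"tx": 4,"ty": 0,"tz": 0,"wx": 0,"wy": 0,"wz": 0},
  {"hand": 0,"tx": 2,"ty": 0,"tz": 0,"wx": 0,"wy": 0,"wz": 0},
  {"hand": 0,"tx": 0,"ty": 0,"tz": 0,"wx": 0,"wy": 0,"wz": 0},
  {"hand": 0,"tx": 0,"ty": 0,"tz": 0,"wx": 0,"wy": 0,"wz": 0},
])

```text
clock: 5.45
eef_pos: [558.6, -79.6, 114.4]
tcp_rot: [3.141, -0.0, 1.334]
contact_force: [0.1, 0.2, -0.6]
opening: -0.002
grasp_force: 0.0
```

```bash
python3 look.py 2
```

```text
module 100.96472542362625 -121.3775019593456 [558.57181256 -79.69927287 114.37621795] [ 0.43081352 -0.06127899  0.40635531] 5.55
```

View pics/scene_2.png

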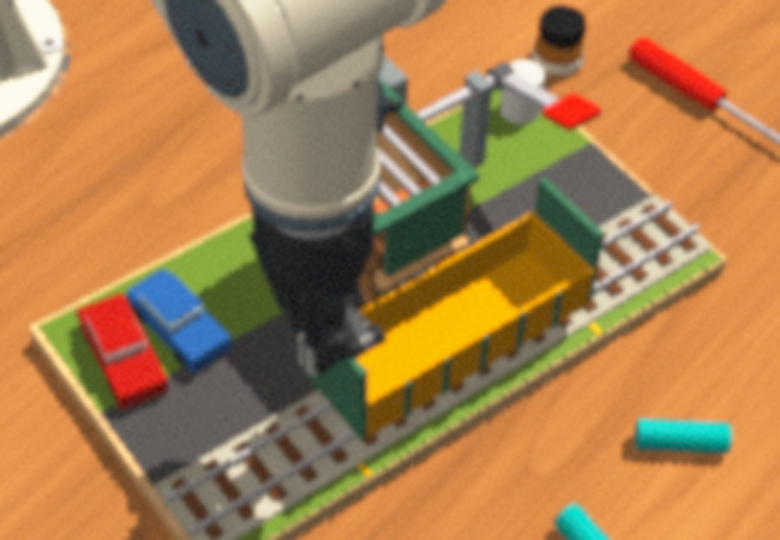

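The +y board's top corners are now at (541,178) and (601,237). The -y board's outer vertical edge is at u=365, running from v=377 to v=438.

```bash
python3 - <<'E'
from fit import *
for h,p,x,z in ((1,(541,178),65,133),(1,(601,237),135,133),(-1,(365,377),135,133),(-1,(365,438),135,51),(1,(597,295),135,51)):
    q=least_squares(lambda s:proj("scene",M(v,(x,s[0],z)))-(np.array(p)/3+off["scene"]),[-40]); print(h,p,q.x.round(1),q.fun.round(1))
E
```

```text
1 (541, 178) [106.8] [-0.4 -0.7]
1 (601, 237) [105.5] [-0.5 -0.9]
-1 (365, 377) [-107.9] [-0.9 -1.5]
-1 (365, 438) [-106.] [-0.3 -0.5]
1 (597, 295) [117.2] [0.2 0.3]
```

Centred to within about 3 mm. I'll push 1 mm more, back off, lift and cross to the pad.

Request:
arm_command([
  {"hand": 0,"tx": 1,"ty": 0,"tz": 0,"wx": 0,"wy": 0,"wz": 0},
  {"hand": 0,"tx": 0,"ty": 0,"tz": 0,"wx": 0,"wy": 0,"wz": 0},
  {"hand": 0,"tx": -6,"ty": 0,"tz": 0,"wx": 0,"wy": 0,"wz": 0},
  {"hand": 0,"tx": -12,"ty": 0,"tz": 0,"wx": 0,"wy": 0,"wz": 0},
  {"hand": 0,"tx": 0,"ty": 0,"tz": -35,"wx": 0,"wy": 0,"wz": 0},
  {"hand": 0,"tx": 0,"ty": 0,"tz": -40,"wx": 0,"wy": 0,"wz": 0},
  {"hand": 0,"tx": 0,"ty": 0,"tz": -40,"wx": 0,"wy": 0,"wz": 0},
  {"hand": 0,"tx": 0,"ty": 0,"tz": -15,"wx": 0,"wy": 0,"wz": 0},
])

```text
clock: 6.55
eef_pos: [555.3, -97.1, 246.7]
tcp_rot: [3.138, -0.0, 1.333]
contact_force: [0.8, 0.1, -0.4]
opening: -0.001
grasp_force: 0.0
```

Request:
arm_command([
  {"hand": 0,"tx": 30,"ty": -8,"tz": 0,"wx": 0,"wy": 0,"wz": 0},
  {"hand": 0,"tx": 40,"ty": -10,"tz": 0,"wx": 0,"wy": 0,"wz": 0},
  {"hand": 0,"tx": 45,"ty": -11,"tz": 0,"wx": 0,"wy": 0,"wz": 0},
  {"hand": 0,"tx": 45,"ty": -11,"tz": 0,"wx": 0,"wy": 0,"wz": 0},
  {"hand": 0,"tx": 45,"ty": -11,"tz": 0,"wx": 0,"wy": 0,"wz": 0},
  {"hand": 0,"tx": 45,"ty": -11,"tz": 0,"wx": 0,"wy": 0,"wz": 0},
  {"hand": 0,"tx": 35,"ty": -8,"tz": 0,"wx": 0,"wy": 0,"wz": 0},
  {"hand": 0,"tx": 23,"ty": -4,"tz": 0,"wx": 0,"wy": 0,"wz": 0},
])

```text
clock: 7.55
eef_pos: [554.4, 221.6, 243.3]
tcp_rot: [-3.14, 0.001, 1.335]
contact_force: [0.4, 0.9, -0.4]
opening: 0.004
grasp_force: 0.0
```

Request:
arm_command([
  {"hand": 0,"tx": 0,"ty": 0,"tz": 10,"wx": 0,"wy": 0,"wz": 0},
  {"hand": 0,"tx": 0,"ty": 0,"tz": 20,"wx": 0,"wy": 0,"wz": 0},
  {"hand": 0,"tx": 0,"ty": 0,"tz": 20,"wx": 0,"wy": 0,"wz": 0},
  {"hand": 0,"tx": 0,"ty": 0,"tz": 0,"wx": 0,"wy": 0,"wz": 0},
])

```text
clock: 8.05
eef_pos: [553.6, 218.6, 192.2]
tcp_rot: [-3.138, 0.003, 1.333]
contact_force: [-0.6, -0.1, 0.3]
opening: 0.002
grasp_force: 0.0
```

```bash
python3 look.py 3
```

```text
module 27.165892991358454 168.6534879519383 [554.96444655 219.55184189 194.25670135] [-0.18993086  0.4652018   0.75614346] 8.15
```

View pics/scene_3.png

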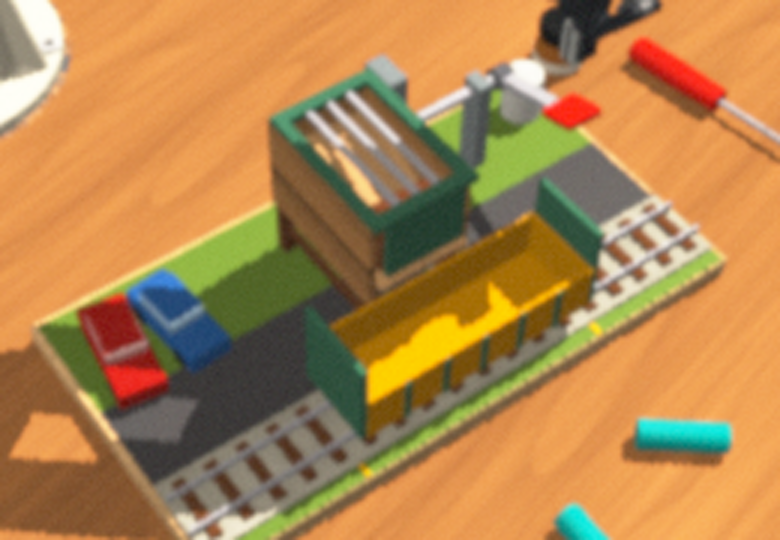

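Clear view of the wagon: -y board's top corners at (308,304) and (367,372), +y board's at (541,178) and (601,237).

```bash
python3 - <<'E'
from fit import *
for h,p,x,z in ((1,(541,178),65,133),(1,(601,237),135,133),(-1,(308,304),65,133),(-1,(367,372),135,133),(-1,(366,438),135,51)):
    q=least_squares(lambda s:proj("scene",M(v,(x,s[0],z)))-(np.array(p)/3+off["scene"]),[-40]); print(h,p,q.x.round(1),q.fun.round(1))
print((proj("scene",(555,219.5,194))-off["scene"])*3)
E
```

```text
1 (541, 178) [106.8] [-0.4 -0.7]
1 (601, 237) [105.5] [-0.5 -0.9]
-1 (308, 304) [-105.] [0. 0.]
-1 (367, 372) [-104.9] [-0.3 -0.6]
-1 (366, 438) [-105.3] [-0.4 -0.6]
[578.69406627  55.95716408]
```

Centred to within about 1 mm. Now pressing the lever.

Request:
arm_command([
  {"hand": 0,"tx": 0,"ty": 0,"tz": 20,"wx": 0,"wy": 0,"wz": 0},
  {"hand": 0,"tx": 0,"ty": 0,"tz": 20,"wx": 0,"wy": 0,"wz": 0},
  {"hand": 0,"tx": 0,"ty": 0,"tz": 10,"wx": 0,"wy": 0,"wz": 0},
  {"hand": 0,"tx": 0,"ty": 0,"tz": 5,"wx": 0,"wy": 0,"wz": 0},
  {"hand": 0,"tx": 0,"ty": 0,"tz": 5,"wx": 0,"wy": 0,"wz": 0},
  {"hand": 0,"tx": 0,"ty": 0,"tz": 5,"wx": 0,"wy": 0,"wz": 0},
])

```text
clock: 8.9
eef_pos: [555.9, 220.8, 130.1]
tcp_rot: [3.139, -0.001, 1.334]
contact_force: [1.7, 0.6, 3.5]
opening: 0.002
grasp_force: 1.7
```

Request:
arm_command([
  {"hand": 0,"tx": 0,"ty": 0,"tz": 6,"wx": 0,"wy": 0,"wz": 0},
  {"hand": 0,"tx": 0,"ty": 0,"tz": 6,"wx": 0,"wy": 0,"wz": 0},
  {"hand": 0,"tx": 0,"ty": 0,"tz": 6,"wx": 0,"wy": 0,"wz": 0},
  {"hand": 0,"tx": 0,"ty": 0,"tz": 6,"wx": 0,"wy": 0,"wz": 0},
  {"hand": 0,"tx": 0,"ty": 0,"tz": 6,"wx": 0,"wy": 0,"wz": 0},
  {"hand": 0,"tx": 0,"ty": 0,"tz": 2,"wx": 0,"wy": 0,"wz": 0},
  {"hand": 0,"tx": 0,"ty": 0,"tz": 0,"wx": 0,"wy": 0,"wz": 0},
])

```text
clock: 9.78
eef_pos: [554.3, 220.4, 96.9]
tcp_rot: [-3.141, 0.001, 1.334]
contact_force: [1.6, 0.2, 2.8]
opening: 0.002
grasp_force: 1.2
```

Request:
arm_command([
  {"hand": 0,"tx": 0,"ty": 0,"tz": 0,"wx": 0,"wy": 0,"wz": 0},
  {"hand": 0,"tx": 0,"ty": 0,"tz": 0,"wx": 0,"wy": 0,"wz": 0},
  {"hand": 0,"tx": 0,"ty": 0,"tz": 0,"wx": 0,"wy": 0,"wz": 0},
  {"hand": 0,"tx": 0,"ty": 0,"tz": 0,"wx": 0,"wy": 0,"wz": 0},
  {"hand": 0,"tx": 0,"ty": 0,"tz": 0,"wx": 0,"wy": 0,"wz": 0},
  {"hand": 0,"tx": 0,"ty": 0,"tz": 0,"wx": 0,"wy": 0,"wz": 0},
  {"hand": 0,"tx": 0,"ty": 0,"tz": 0,"wx": 0,"wy": 0,"wz": 0},
  {"hand": 0,"tx": 0,"ty": 0,"tz": 0,"wx": 0,"wy": 0,"wz": 0},
])

```text
clock: 10.78
eef_pos: [554.8, 220.5, 97.2]
tcp_rot: [-3.141, 0.0, 1.334]
contact_force: [-1.4, -1.0, 3.0]
opening: 0.001
grasp_force: 1.1
```

Request:
arm_command([
  {"hand": 0,"tx": 0,"ty": 0,"tz": 0,"wx": 0,"wy": 0,"wz": 0},
  {"hand": 0,"tx": 0,"ty": 0,"tz": 0,"wx": 0,"wy": 0,"wz": 0},
  {"hand": 0,"tx": 0,"ty": 0,"tz": 0,"wx": 0,"wy": 0,"wz": 0},
  {"hand": 0,"tx": 0,"ty": 0,"tz": 0,"wx": 0,"wy": 0,"wz": 0},
  {"hand": 0,"tx": 0,"ty": 0,"tz": 0,"wx": 0,"wy": 0,"wz": 0},
  {"hand": 0,"tx": 0,"ty": 0,"tz": 0,"wx": 0,"wy": 0,"wz": 0},
  {"hand": 0,"tx": 0,"ty": 0,"tz": 0,"wx": 0,"wy": 0,"wz": 0},
  {"hand": 0,"tx": 0,"ty": 0,"tz": 0,"wx": 0,"wy": 0,"wz": 0},
])

```text
clock: 11.78
eef_pos: [554.8, 220.5, 97.3]
tcp_rot: [-3.142, 0.0, 1.334]
contact_force: [-0.8, -0.9, 3.1]
opening: 0.001
grasp_force: 1.1
```

```bash
python3 look.py 4
```

```text
module 26.804325716445852 169.53000816680634 [554.81888525 220.48876798  97.27976473] [-1.47736433 -1.17839075  2.33962667] 11.875
```

View pics/scene_4.png

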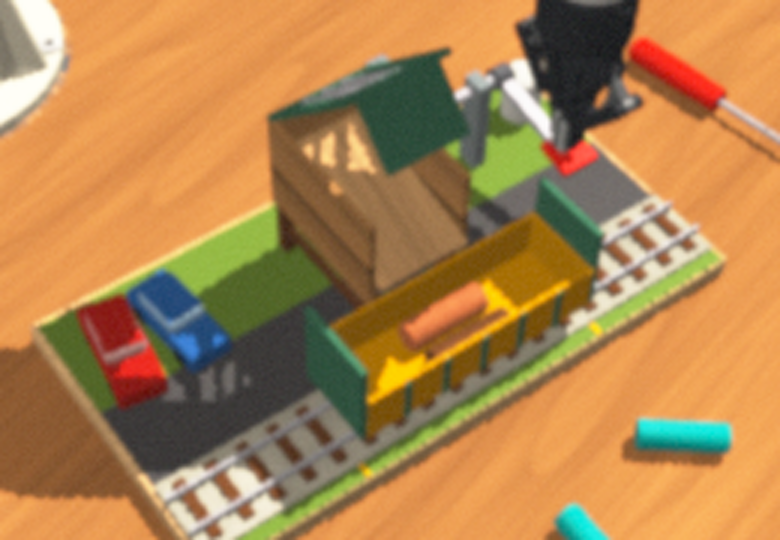

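Lid well up; one log is clear in the wagon at (445,315), with a darker shape at (465,335). I'll check for the second log in one enlarged composite.

```bash
python3 - <<'E'
from rig import imaging
import cv2,numpy as np
def g(n,y0,y1,x0,x1,f): return cv2.resize(imaging.grab_frame(n)["image"][y0:y1,x0:x1,::-1],None,fx=f,fy=f,interpolation=cv2.INTER_CUBIC)
a=g("scene",170,300,270,400,4.6);a=a[:598,:400] if 0 else cv2.resize(a,(400,400)); b=cv2.resize(g("top",200,325,240,370,3),(400,400))
cv2.imwrite("pics/comp.png",np.hstack([a,b]))
E
```

```text
(no output)
```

View pics/comp.png

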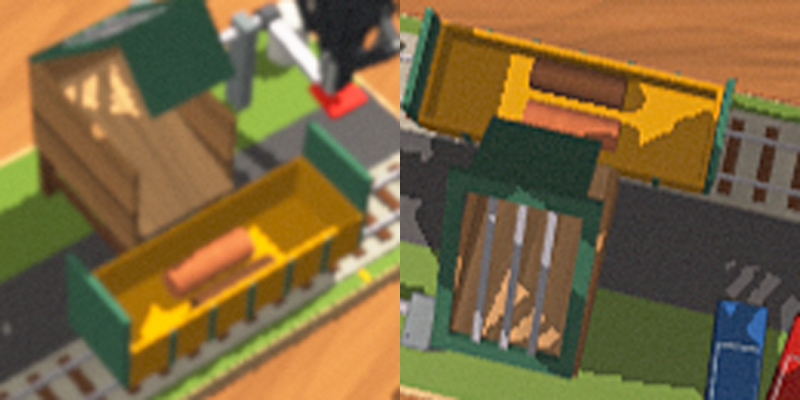

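Both logs lie in the wagon: (578,85), shaded, and (570,122) in the top half of the composite. The bunker is empty. Easing the lever up.

Request:
arm_command([
  {"hand": 0,"tx": 0,"ty": 0,"tz": -2,"wx": 0,"wy": 0,"wz": 0},
  {"hand": 0,"tx": 0,"ty": 0,"tz": -3,"wx": 0,"wy": 0,"wz": 0},
  {"hand": 0,"tx": 0,"ty": 0,"tz": -3,"wx": 0,"wy": 0,"wz": 0},
  {"hand": 0,"tx": 0,"ty": 0,"tz": -3,"wx": 0,"wy": 0,"wz": 0},
  {"hand": 0,"tx": 0,"ty": 0,"tz": -3,"wx": 0,"wy": 0,"wz": 0},
  {"hand": 0,"tx": 0,"ty": 0,"tz": -3,"wx": 0,"wy": 0,"wz": 0},
  {"hand": 0,"tx": 0,"ty": 0,"tz": -3,"wx": 0,"wy": 0,"wz": 0},
  {"hand": 0,"tx": 0,"ty": 0,"tz": -3,"wx": 0,"wy": 0,"wz": 0},
])

```text
clock: 12.98
eef_pos: [554.5, 220.6, 120.4]
tcp_rot: [-3.141, 0.0, 1.334]
contact_force: [-1.7, -0.1, 3.1]
opening: 0.001
grasp_force: 1.3
```

Request:
arm_command([
  {"hand": 0,"tx": 0,"ty": 0,"tz": -3,"wx": 0,"wy": 0,"wz": 0},
  {"hand": 0,"tx": 0,"ty": 0,"tz": -3,"wx": 0,"wy": 0,"wz": 0},
  {"hand": 0,"tx": 0,"ty": 0,"tz": -3,"wx": 0,"wy": 0,"wz": 0},
  {"hand": 0,"tx": 0,"ty": 0,"tz": -2,"wx": 0,"wy": 0,"wz": 0},
  {"hand": 0,"tx": 0,"ty": 0,"tz": -2,"wx": 0,"wy": 0,"wz": 0},
  {"hand": 0,"tx": 0,"ty": 0,"tz": -2,"wx": 0,"wy": 0,"wz": 0},
  {"hand": 0,"tx": 0,"ty": 0,"tz": -2,"wx": 0,"wy": 0,"wz": 0},
  {"hand": 0,"tx": 0,"ty": 0,"tz": -2,"wx": 0,"wy": 0,"wz": 0},
])

```text
clock: 13.98
eef_pos: [554.8, 220.5, 139.4]
tcp_rot: [-3.141, 0.0, 1.334]
contact_force: [-2.4, 0.7, 2.1]
opening: -0.002
grasp_force: 1.3
```

Request:
arm_command([
  {"hand": 0,"tx": 0,"ty": 0,"tz": -2,"wx": 0,"wy": 0,"wz": 0},
  {"hand": 0,"tx": 0,"ty": 0,"tz": -2,"wx": 0,"wy": 0,"wz": 0},
  {"hand": 0,"tx": 0,"ty": 0,"tz": -2,"wx": 0,"wy": 0,"wz": 0},
  {"hand": 0,"tx": 0,"ty": 0,"tz": -2,"wx": 0,"wy": 0,"wz": 0},
  {"hand": 0,"tx": 0,"ty": 0,"tz": -2,"wx": 0,"wy": 0,"wz": 0},
  {"hand": 0,"tx": 0,"ty": 0,"tz": -2,"wx": 0,"wy": 0,"wz": 0},
  {"hand": 0,"tx": 0,"ty": 0,"tz": -2,"wx": 0,"wy": 0,"wz": 0},
  {"hand": 0,"tx": 0,"ty": 0,"tz": 0,"wx": 0,"wy": 0,"wz": 0},
])

```text
clock: 14.98
eef_pos: [555.0, 220.6, 153.5]
tcp_rot: [3.141, -0.0, 1.334]
contact_force: [0.2, -0.1, 0.2]
opening: 0.001
grasp_force: 0.0
```

Request:
arm_command([
  {"hand": 0,"tx": 0,"ty": 0,"tz": -10,"wx": 0,"wy": 0,"wz": 0},
  {"hand": 0,"tx": 0,"ty": 0,"tz": -20,"wx": 0,"wy": 0,"wz": 0},
  {"hand": 0,"tx": 0,"ty": 0,"tz": -30,"wx": 0,"wy": 0,"wz": 0},
  {"hand": 0,"tx": 0,"ty": 0,"tz": -20,"wx": 0,"wy": 0,"wz": 0},
  {"hand": 0,"tx": 0,"ty": 0,"tz": 0,"wx": 0,"wy": 0,"wz": 0},
  {"hand": 0,"tx": 0,"ty": 0,"tz": 0,"wx": 0,"wy": 0,"wz": 0},
])

```text
clock: 15.72
eef_pos: [554.4, 220.4, 232.7]
tcp_rot: [-3.141, 0.0, 1.334]
contact_force: [-0.3, -0.7, 0.0]
opening: 0.005
grasp_force: 0.0
```

```bash
python3 look.py 5; python3 - <<'E'
import cv2,numpy as np
a,b=[cv2.imread(f"pics/scene_{k}.png") for k in (3,5)]
d=(cv2.absdiff(a,b).max(2)>60).astype(np.uint8)
n,_,st,c=cv2.connectedComponentsWithStats(d)
print([(s[:5].tolist()) for s in st[1:] if s[4]>80])
def f(x,r): return cv2.matchTemplate(b[r[1]-15:r[3]+15,r[0]-15:r[2]+15],a[r[1]:r[3],r[0]:r[2]],cv2.TM_CCOEFF_NORMED)
for nm,r in dict(lid=(270,70,480,270),pad=(535,80,610,135),endb=(300,295,375,440),endp=(535,170,605,260),cars=(75,260,235,410)).items():
    m=cv2.minMaxLoc(f(0,r)); print(nm,round(m[1],3),m[3][0]-15,m[3][1]-15)
E
```

```text
module 26.27619813589397 169.16878021453886 [554.2206838  220.26170105 232.18253611] [-0.1391661  -0.75581545 -0.50656401] 15.825
[[554, 0, 108, 64, 2615], [561, 20, 17, 41, 395], [301, 145, 15, 12, 85], [341, 146, 20, 19, 159], [500, 222, 16, 11, 108], [479, 277, 10, 21, 123], [143, 287, 57, 17, 674], [79, 301, 29, 12, 183], [393, 303, 115, 60, 3074], [32, 325, 37, 12, 327], [0, 351, 23, 8, 137], [107, 367, 60, 20, 837], [80, 392, 18, 14, 164], [30, 413, 47, 17, 539], [0, 422, 110, 60, 2109], [115, 439, 18, 19, 197], [268, 501, 14, 9, 92], [177, 507, 50, 23, 432], [211, 514, 50, 21, 609], [0, 530, 107, 10, 602]]
lid 0.984 0 0
pad 0.999 0 0
endb 0.981 0 0
endp 0.997 0 0
cars 0.941 0 1
```

The lid and lever are back where they started, the wagon hasn't moved, and the logs lie in it (the remaining differences are moved shadows). Handing in.

```bash
python3 -c "
from rig import r
print(r.sign_off())"
```

```text
the job is handed in; nothing more can be done
None
```

The job is handed in at about 16 s: the wagon stands within about 1 mm of the loading spot by my image estimate, both logs are in it, the lid was eased shut, and the cars stayed where they were.

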